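Snap the inspection torch into its clips

ROBOT

A 6-joint arm with a two-finger parallel gripper is mounted at the origin on the work surface; the furniture and walls round the work are solid. World frame = base frame: x ahead of the robot, y to its left, z up, the work surface at z = 0. Lengths are in m, angles in degrees, forces in N, time in s.
With the tool pointing down it reaches from about 0.375 to 0.9 m from the base axis. Payload 3.1 kg.
Tool frame: the origin (TCP) lies midway between the tips of the shut fingers; the grasp point (between the pads) lies 19 mm behind it; z points along the fingers, y is the direction in which the jaws open and shut (so a half turn about z gives the same grasp; the last joint's range is limited). The gripper opens to 87 mm and grips with 3 to 60 N. Pads are 19 mm wide; open, the fingers measure 117 mm over their backs; the gripper's body (75 mm by 190 mm) begins 51 mm behind the grasp point.
Start: joints at [-87.462, 30.224, 82.088, -0, 67.689, -10.227], TCP at [0.138, -0.61, 0.185] pointing down, gripper open.
Joint ranges: [-176.69, 176.69], [-43.24, 126.21], [12.49, 139.97], [-82, 262], [0, 151.66], [-163.58, 163.58]. Speed limits (degrees/s): [159.86, 159.86, 180, 180, 180, 180].

INTERFACE

Orientations are given as a 3x3 rotation matrix whose columns are the frame's x, y, z axes.
In Python, from rig import bot gives the robot as it stands.
- The arm moves only by the tool carry_out, never from a script. Its arguments are lists of equal length, an entry for each row: "grip": the gripper's target within -1 to 1 (fully open at 1, half-way at 0, shut at -1); "slide": the shift along the tool's x, y, z in mm, a list of three; "twist": the turn, a rotation vector about the tool's x, y, z in rad, a list of three. In form: {"grip": [grip, ...], "slide": [[dx, dy, dz], ...], "twist": [[wx, wy, wz], ...]}. A call has 1 to 12 rows; each row shifts and turns the pose as measured when the row begins, along the tool's axes as they then stand; what a row does not reach is not made up. A row lasts 1/10 s, in which the tool goes at most 50 mm and 8.59 degrees, less where a joint would pass 70% of its speed; a pose out of reach is approached as far as the arm can. A call is refused whole if a number of a shift passes 50 or a number of a turn 0.15, either way. A call with a gripper value outside its range is refused whole. The fingers move at their own pace and stop on an object; the grip force is fixed at half the most. Time passes only in rows, so rows that do not move let the fingers close. It gives the time, the measured TCP pose, the force and the opening at its end, in the units of the state.
- bot.read_state(): the state, without advancing time (a new reading comes with each control period).
- bot.capture(name): name is "side" or "top"; returns a dict with "color" (480x640x3 uint8, red, green, blue), "depth" (480x640 float32, m along the optical axis (not along the pixel's ray), 0 where there is no reading), "fx", "fy", "cx", "cy" (pixels), "position" and "rotation" of the camera in the world. Camera axes: x right, y up, looking along -z (the intrinsics and any distortion apply to the point x, -y, -z); pixel columns grow to the right and rows downward; lengths in m; the calibration is good to about 2 mm. A picture is of the moment at which its call begins.
- bot.hand_in(): hands the job in, once; it reports no verdict.
The state is a dict: "time_s": time; "joint_positions": joint angles; "qvel": joint speeds; "tau": joint torques, N m; "position": TCP position; "tcp_rot": TCP orientation; "force": force on the tool from outside, world axes, zero at the start; "moment": the same for the moment, N m; "opening": opening from 0.0 (shut) to 1.0 (fully open).
Only numpy, scipy, OpenCV 4.12 (cv2) and the standard library are available. Lean on these libraries where they do the work, as an engineer would, in place of code of your own. Each camera call takes 0.05 s, during which the arm holds its last target.

TASK

Put the orange inspection torch away: lay it lengthwise over the two steel spring clips of the cradle, press it straight down until it snaps past the jaws and sits fully home, then stop pushing and let go. Press firmly but do not force it against the cradle once it is home, and leave the grey torch alone.

Things in the scene. Friction and masses are not known exactly. Their poses are not given: they have to be found in the camera images.
- torch_center (a point): The torch to put away, loose: 176 mm long, 0.14 kg; orange barrel 28 mm in diameter with black rings round its middle; at each end a black hexagonal cap 16 mm long, 34 mm across flats, so its axis lies 17 mm above the bench. The point is its centre, on the axis; x runs along it, either way round. Grip it across the barrel at its middle.
- grey_torch_center (a point): A torch of the same shape and size with a grey barrel, loose, to be left alone (it may shift 20 mm at most). The point is its centre, on the axis; x runs along it. The two torches may have swapped places.
- cradle_seat (a point): Where the orange torch's centre lies when home in the cradle: midway between the two clips, 42 mm above the bench; x runs along the seated torch, either way round, z up. The barrel then rests on saddles 28 mm above the bench; the caps lie outside the clips, with 16 mm of play lengthwise. For the fingers there are 80 mm between the clips, with only the base plate below.
- cradle: Fixed cradle: dark steel plate 140 x 70 x 6 mm, origin at its underside's centre, x lengthwise. 48 mm either side: a black post with two steel spring jaws, bumps 22 mm apart, flared tips 64 mm apart, 75 mm high. Resistance starts 19 mm above the seat, peaks near 10 N at 14 mm, is gone at 5 mm; then the jaws pull the torch home. Blue baskets beside it are 180 mm high: carry over them.

How it is judged (in metres and radians):
On the way:
1. the fingers press the orange torch past the jaws (not dropped in): they touch it while its centre is within 25 mm of the seat horizontally and less than 11 mm above it (contact force between the fingers and torch above 0.5 N and horizontal distance between torch_center and cradle_seat below 0.025 m and z of torch_center in the frame of cradle_seat between -0.006 and 0.011 m), for 0.05 s.
At the end, for the whole second after the job is handed in: the orange torch sits home in both clips: its centre within 20 mm (horizontally) of the seat and less than 4 mm above it, lying along the cradle within 10 degrees (horizontal distance between torch_center and cradle_seat below 0.02 m and z of torch_center in the frame of cradle_seat between -0.006 and 0.004 m and angle between the x axis of torch_center and the x axis of cradle_seat, either way round below 0.17 rad); the robot touches nothing.
It fails at once if the grey torch is moved over 20 mm (distance of grey_torch_center from where it was at the start of the episode above 0.02 m).
It fails at once if the torch is forced against the cradle with over 100 N (the jaws' own squeeze, about 35 N, included) (contact force between torch and cradle above 100 N).
It also fails if it takes over 48 s, if anything falls off the work surface, if the arm or the gripper's body presses on something with over 40 N, if the wrist force passes 120 N, or if a joint passes its speed limit or range.

## Working session

There is one attempt and no reset: what is moved stays moved. The work goes in short steps, Python scripts to look and compute and a tool call to move; the robot and the scene stay as the last step left them, time stands still between calls to the robot, and variables do not carry over. Pictures are saved under pics/ and viewed, and the job is handed in when it is done.

Besides the shell and the picture viewer there is one more tool, called after ">>>" by a JSON object that holds its "method" and its "body", one argument or row to a line. carry_out: Moves the arm, as the interface text tells. Its arguments: {"type":"object","properties":{"grip":{"type":"array"},"slide":{"type":"array"},"twist":{"type":"array"}},"required":["grip","slide","twist"]}

```bash
mkdir -p pics; ls; python3 - <<'E'
from rig import bot
import cv2,numpy as np,pickle
s=bot.read_state(); print(s['time_s'],s['position'],s['tcp_rot'],s['opening'],s['force'])
for n in('top','side'):
    c=bot.capture(n); pickle.dump(c,open(n+'0.pkl','wb'))
    cv2.imwrite(f'pics/{n}0.png',c['color'][:,:,::-1]); print(n,c['fx'],c['fy'],c['cx'],c['cy'],c['position'],c['rotation'],[k for k in c])
E
```

```text
pics
0.0 [ 0.13807564 -0.6087475   0.18376877] [[ 9.75279770e-01  2.20973655e-01 -1.19047598e-04]
 [ 2.20973403e-01 -9.75277512e-01  2.12832019e-03]
 [ 3.54198245e-04 -2.10201398e-03 -9.99997728e-01]] 0.9978270477179915 [ 0.20564788  0.54714144 -0.64519065]
top 473.5830787534867 473.5830787534867 311.13319115936565 238.01457560323425 [0.43218148 0.0283897  1.07892213] [[ 0.00954298  0.99304214 -0.1173722 ]
 [-0.99994303  0.01003835  0.00363004]
 [ 0.00478301  0.11733087  0.99308136]] ['color', 'depth', 'fx', 'fy', 'cx', 'cy', 'position', 'rotation']
side 601.7576146041281 601.7576146041281 316.0652392128276 227.41625729263225 [-0.04972373  1.166201    0.70618187] [[-0.87484428  0.23142824 -0.4255449 ]
 [-0.48405436 -0.38427821  0.78614352]
 [ 0.01840818  0.89374002  0.44820744]] ['color', 'depth', 'fx', 'fy', 'cx', 'cy', 'position', 'rotation']
```

View pics/top0.png

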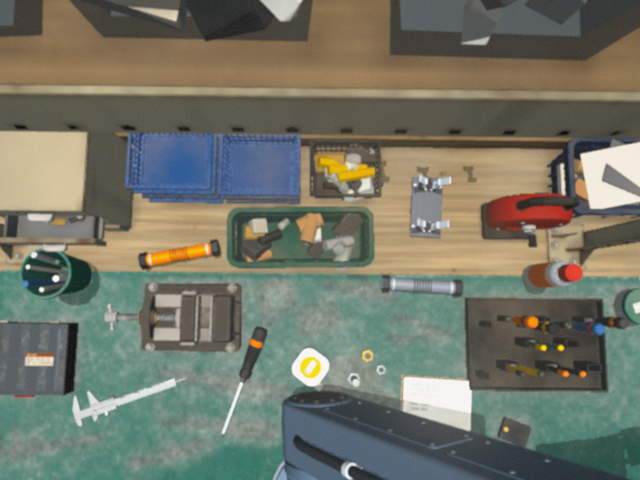

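View pics/side0.png

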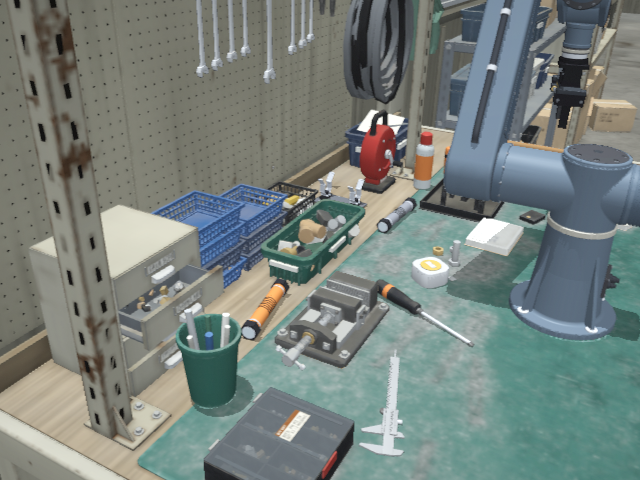

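The top view shows the orange torch at about (180,254), the grey one at (423,286), and the cradle plate at about (427,207) with clips at (432,182) and (430,225). The blue baskets are at (170–300,165) and the side view agrees. Next I'll zoom in and measure.

```bash
cat > h.py <<'E'
import numpy as np,cv2,pickle
def ray(c,u,v):
    d=np.array([(u-c['cx'])/c['fx'],-(v-c['cy'])/c['fy'],-1.0]); return np.array(c['rotation'])@d
def onz(c,u,v,z):
    d=ray(c,u,v); p=np.array(c['position']); return p+d*(z-p[2])/d[2]
def proj(c,P):
    q=np.array(c['rotation']).T@(np.array(P)-c['position']); return c['cx']+c['fx']*q[0]/-q[2], c['cy']-c['fy']*q[1]/-q[2]
def cloud(c):
    v,u=np.mgrid[:480,:640]; d=c['depth']
    q=np.stack([(u-c['cx'])/c['fx']*d,-(v-c['cy'])/c['fy']*d,-d],-1)
    return q@np.array(c['rotation']).T+np.array(c['position'])
E
python3 - <<'E'
from h import *
c=pickle.load(open('top0.pkl','rb')); im=c['color']; hsv=cv2.cvtColor(im,cv2.COLOR_RGB2HSV)
P=cloud(c)
m=((hsv[...,0]>5)&(hsv[...,0]<22)&(hsv[...,1]>180)&(hsv[...,2]>150)).astype(np.uint8)
r=np.zeros_like(m); r[235:275,130:230]=1; m*=r
ys,xs=np.nonzero(m); 
b=cv2.minAreaRect(np.stack([xs,ys],1).astype(np.float32)); print(b)
pts=P[m>0]; print(len(pts), np.percentile(pts[:,2],[5,50,95]),pts.mean(0),c['depth'][m>0].min())
box=cv2.boxPoints(b)
W=np.array([onz(c,u,v,.017)[:2] for u,v in box]); print(W,W.mean(0))
e=[W[1]-W[0],W[2]-W[1]]; e=max(e,key=np.linalg.norm); print(np.linalg.norm(e),np.degrees(np.arctan2(e[1],e[0])))
# hulls incl caps: heights
for nm,(y0,y1,x0,x1) in dict(orange=(230,280,125,230),grey=(265,305,370,475)).items():
    Q=P[y0:y1,x0:x1].reshape(-1,3); k=(Q[:,2]>.012)&(Q[:,2]<.05); q=Q[k]; 
    rb=cv2.minAreaRect(q[:,:2].astype(np.float32)); print(nm,rb,q[:,2].max())
cv2.imwrite('pics/cr.png',cv2.resize(im[150:260,370:500,::-1],None,fx=6,fy=5.4,interpolation=cv2.INTER_CUBIC)[:600])
z=P[150:260,370:500,2]
cv2.imwrite('pics/crz.png',cv2.resize(np.clip(z*2500,0,255).astype(np.uint8),None,fx=6,fy=5.4,interpolation=cv2.INTER_NEAREST))
cv2.imwrite('pics/or.png',cv2.resize(im[230:280,125:235,::-1],None,fx=7,fy=7,interpolation=cv2.INTER_CUBIC))
E
```

```text
((177.73773193359375, 254.2678985595703), (11.855895042419434, 65.23814392089844), 79.3803482055664)
588 [0.01943595 0.02585188 0.03026905] [0.51623003 0.32079166 0.03249548] 0.0
[[0.51675301 0.39802743]
 [0.54533964 0.25518349]
 [0.51906408 0.24936127]
 [0.49065429 0.39181775]] [0.51795276 0.32359748]
0.14567630946479385 -78.68318698026727
orange ((0.5195571184158325, 0.3390958905220032), (0.21612940728664398, 0.08338289707899094), 84.19337463378906) 0.03548298750138623
grey ((0.4507465362548828, -0.23563173413276672), (0.20583824813365936, 0.05097464099526405), 82.28124237060547) 0.0406468691335804
```

View pics/cr.png

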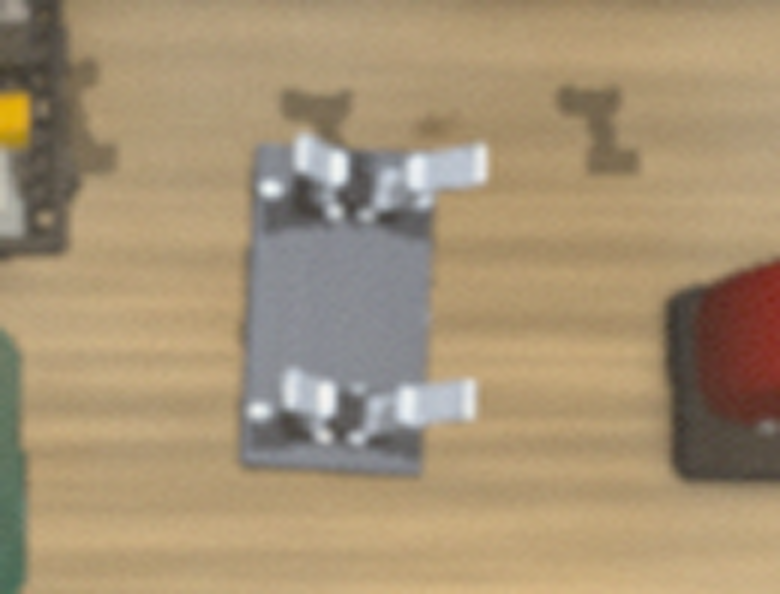

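View pics/crz.png

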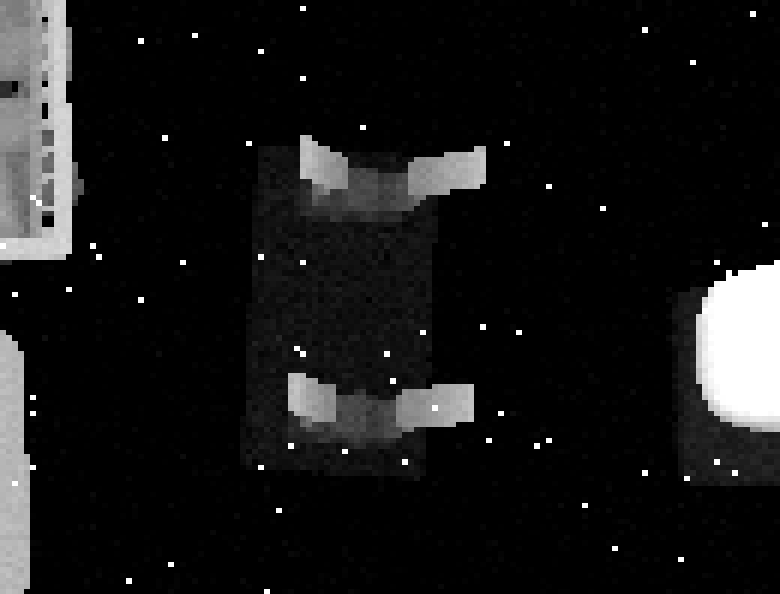

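View pics/or.png

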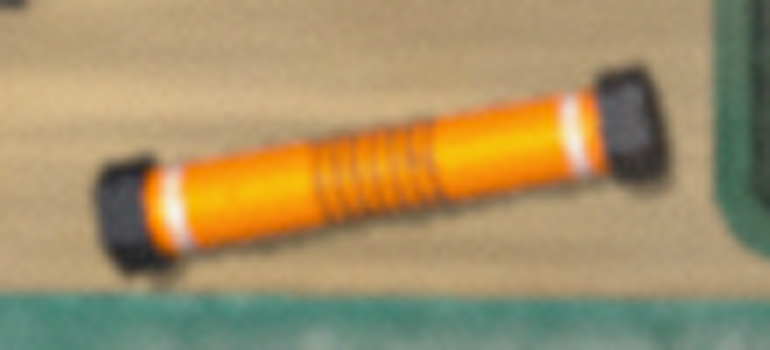

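```bash
python3 - <<'E'
from h import *
c=pickle.load(open('top0.pkl','rb')); P=cloud(c)
u=lambda x,y,z:onz(c,x/6+370-.4,y/5.4+150-.4,z)
co=np.array([u(*p,.006) for p in[(257,145),(437,150),(420,475),(241,466)]]); print('plate',co[:,:2].round(4),co.mean(0).round(4))
for a,b in((0,1),(1,2),(2,3),(3,0)): print(np.linalg.norm(co[a]-co[b]).round(4),end=' ')
ex=(co[0]+co[1]-co[2]-co[3]); print('ang',np.degrees(np.arctan2(ex[1],ex[0])))
t=np.array([u(*p,.075) for p in[(299,157),(486,166),(288,395),(474,403)]]); print('tips',t[:,:2].round(4),t.mean(0).round(4),np.linalg.norm(t[0]-t[1]),np.linalg.norm(t[0]+t[1]-t[2]-t[3])/2)
ex=t[0]+t[1]-t[2]-t[3]; print('ang',np.degrees(np.arctan2(ex[1],ex[0])))
# depth-based
Q=P[165:245,405:460].reshape(-1,3); q=Q[(Q[:,2]>.03)&(Q[:,2]<.08)]; print('jaw pts',len(q),q.mean(0))
for m in (q[:,0]>.63+0,): pass
lab=cv2.kmeans(q[:,:2].astype(np.float32),2,None,(3,50,1e-6),5,0); print(lab[2])
a=[onz(c,x/7+125-.4,y/7+230-.4,.017) for x,y in[(97,215),(663,124),(376,170)]]; print('torch',np.round(a,4),((a[0]+a[1])/2).round(4)); e=a[1]-a[0]; print(np.linalg.norm(e),np.degrees(np.arctan2(e[1],e[0])))
# side
s=pickle.load(open('side0.pkl','rb'))
for p in [((a[0]+a[1])/2)]+a[:2]+[np.r_[co.mean(0)[:2],.006]]+list(t): print(np.round(proj(s,p),1))
im=s['color']
cv2.imwrite('pics/s_or.png',cv2.resize(im[270:345,225:305,::-1],None,fx=7,fy=7,interpolation=cv2.INTER_CUBIC))
cv2.imwrite('pics/s_cr.png',cv2.resize(im[160:220,300:380,::-1],None,fx=9,fy=9,interpolation=cv2.INTER_CUBIC))
# tall obstacles over path
for n,(x0,x1,y0,y1) in dict(path=(.40,.62,-.25,.40),cradle=(.5,.75,-.35,-.1)).items():
    k=(P[...,0]>x0)&(P[...,0]<x1)&(P[...,1]>y0)&(P[...,1]<y1); print(n,np.percentile(P[k][:,2],[90,99,99.9]))
E
```

```text
plate [[ 0.7051 -0.2091]
 [ 0.7037 -0.2787]
 [ 0.563  -0.269 ]
 [ 0.5661 -0.2008]] [ 0.6345 -0.2394  0.006 ]
0.0696 0.141 0.0682 0.1392 ang -3.678648429611308
tips [[ 0.6828 -0.2089]
 [ 0.6798 -0.2766]
 [ 0.5861 -0.2033]
 [ 0.5836 -0.2698]] [ 0.6331 -0.2397  0.075 ] 0.06767103947903044 0.0966735131516779
ang -3.652282296816437
jaw pts 354 [ 0.63310048 -0.24409152  0.06037546]
[[ 0.58486474 -0.24105567]
 [ 0.6802586  -0.24705961]]
torch [[0.5034 0.4111 0.017 ]
 [0.5345 0.2309 0.017 ]
 [0.5188 0.3225 0.017 ]] [0.519 0.321 0.017]
0.18278501742851677 -80.21016191522737
[266.  306.4]
[246.7 332. ]
[283.  283.9]
[340.3 201.8]
[320.8 179.3]
[333. 172.]
[351.2 187.1]
[362.4 179.4]
path [0.87193028 1.07892213 1.07892213]
cradle [0.84817258 0.8922774  0.90144819]
```

View pics/s_or.png

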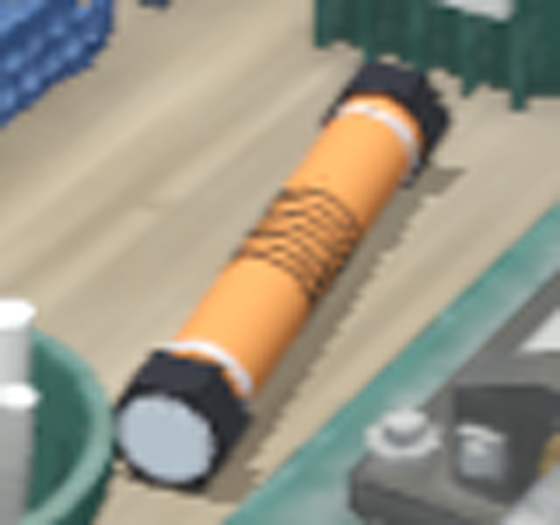

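View pics/s_cr.png

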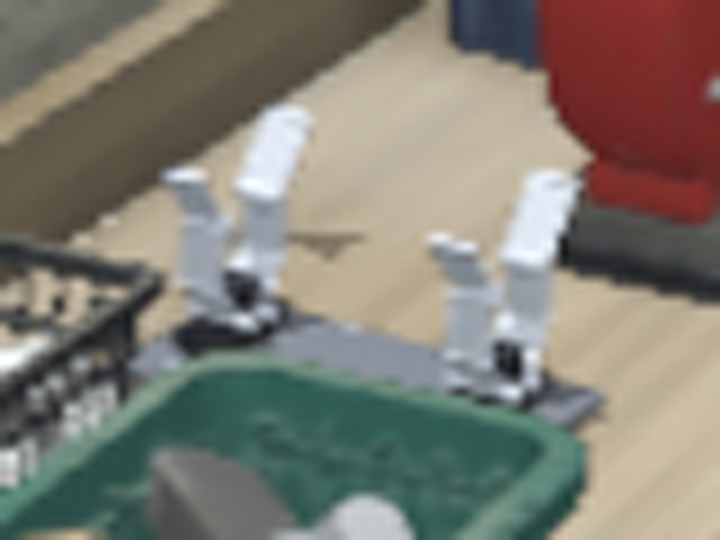

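```bash
python3 - <<'E'
from h import *
A=[]
for n in('top0','side0'):
    c=pickle.load(open(n+'.pkl','rb')); P=cloud(c); k=(c['depth']>.1)&(P[...,2]<.45)&(P[...,2]>-.02); A.append(P[k])
A=np.concatenate(A)
def hm(x0,x1,y0,y1,st):
    print('cols y:',[round(y,3) for y in np.arange(y1-st/2,y0,-st)])
    for x in np.arange(x1,x0,-st):
        r=[]
        for y in np.arange(y1,y0,-st):
            q=A[(A[:,0]<x)&(A[:,0]>=x-st)&(A[:,1]<y)&(A[:,1]>=y-st)]
            r.append('%4d'%(np.percentile(q[:,2],95)*1000) if len(q) else '   .')
        print('%.3f'%(x-st/2),*r)
hm(.36,.68,.18,.46,.02); hm(.46,.80,-.42,-.06,.02)
E
```

```text
cols y: [np.float64(0.45), np.float64(0.43), np.float64(0.41), np.float64(0.39), np.float64(0.37), np.float64(0.35), np.float64(0.33), np.float64(0.31), np.float64(0.29), np.float64(0.27), np.float64(0.25), np.float64(0.23), np.float64(0.21), np.float64(0.19)]
0.670  233  225    .  183  179  141  141  141  140  141  141  182  137   98   97
0.650  234  226    0  182  178  160  163  166  158  159  160  182  137  114  119
0.630  234  224    0  180  181  181  181  181  181  181  181  182  137  137  137
0.610  233  225    0    0    1    0    0    0    0    0    0    0   73   74   75
0.590  233  225    0    0    0    0    1    0    0    0    0    1   75   73   57
0.570  229  218    0    0    0    0    1    0    0    0    0    0   74   73   66
0.550  160    0    0    0    0    0    0    0    1    4   31   30   74   73   62
0.530  172    0    0    1   19   25   29   30   29   31   33   32   73   73   61
0.510    0    0   33   33   30   30   30   30   28   26   24   20   74   73   49
0.490    0    0   32   32   26   23    0    0    0    0    0    1   70   75   75
0.470    3    3    3    3    
[... 1820 characters left out ...]
  0  107  149  203  226  229
0.590   55   73   76    1    1    1    2   74   55   64   76    1    2  104  147  174  213  222
0.570   48   73   76    1    1    1    1   55   30   59   71    1    1    1  130  152  166  173
0.550   48   72   76    0    1    1    0    1    1    1    1    1    1    1    2    2    1    2
0.530   33   72   75    1    1    1    1    2    1    2    1    1    1    1    1    1    1    1
0.510   71   75   75    1    1    1    2    1    1    2    1    1    1    1    1    2    1    1
0.490   75   75    2    1    1    1    1    1    1    1    1    1    1    2    1    0    1    1
0.470    3    4    4   35   36   32   32   30   31   28   27   29   28    4    5    4    4    3
```

```bash
python3 - <<'E'
from h import *
A=[]
for n in('top0','side0'):
    c=pickle.load(open(n+'.pkl','rb')); P=cloud(c); k=(c['depth']>.1)&(P[...,2]<.45)&(P[...,2]>.03); A.append(P[k])
A=np.concatenate(A)
for x in np.arange(.56,.66,.01):
    q=A[(A[:,0]>=x)&(A[:,0]<x+.01)&(A[:,1]<-.29)&(A[:,1]>-.37)]
    print('%.3f'%x,[(round(-y,3),int(q[(q[:,1]<-y+0)&(q[:,1]>=-y-.01)][:,2].max()*1000)) for y in np.arange(.29,.37,.01) if len(q[(q[:,1]<-y)&(q[:,1]>=-y-.01)])])
s=pickle.load(open('side0.pkl','rb'))['color']
cv2.imwrite('pics/s_gr.png',cv2.resize(s[0:190,500:640,::-1],None,fx=4,fy=3.15*1.0,interpolation=cv2.INTER_CUBIC))
t=pickle.load(open('top0.pkl','rb'))['color']
E
```

```text
0.560 []
0.570 [(np.float64(-0.34), 142), (np.float64(-0.35), 140), (np.float64(-0.36), 156)]
0.580 [(np.float64(-0.33), 118), (np.float64(-0.34), 143), (np.float64(-0.35), 153), (np.float64(-0.36), 167)]
0.590 [(np.float64(-0.33), 123), (np.float64(-0.34), 150), (np.float64(-0.35), 164), (np.float64(-0.36), 215)]
0.600 [(np.float64(-0.33), 134), (np.float64(-0.34), 152), (np.float64(-0.35), 157), (np.float64(-0.36), 201)]
0.610 [(np.float64(-0.33), 120), (np.float64(-0.34), 147), (np.float64(-0.35), 165), (np.float64(-0.36), 178)]
0.620 [(np.float64(-0.33), 111), (np.float64(-0.34), 143), (np.float64(-0.35), 153), (np.float64(-0.36), 167)]
0.630 [(np.float64(-0.35), 127), (np.float64(-0.36), 147)]
0.640 []
0.650 []
```

View pics/s_gr.png

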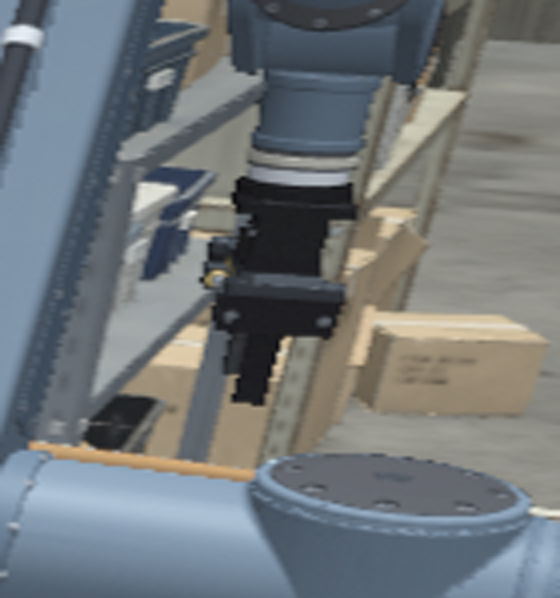

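```bash
python3 - <<'E'
from h import *
c=pickle.load(open('side0.pkl','rb')); P=cloud(c)
T=np.array([.13808,-.60875,.18377]); R=np.array([[.97528,.22097,0],[.22097,-.97528,0],[0,0,-1]])
Q=((P-T)@R)[0:140,540:600].reshape(-1,3)
Q=Q[(np.abs(Q[:,0])<.12)&(np.abs(Q[:,1])<.15)]
for z in np.arange(-.30,.01,.015):
    q=Q[(Q[:,2]>=z)&(Q[:,2]<z+.015)]
    if len(q)>3: print(round(z,3),len(q),np.percentile(q[:,:2],[3,97],axis=0).round(3).tolist())
E
```

```text
-0.3 161 [[-0.03, -0.038], [0.031, -0.008]]
-0.285 171 [[-0.03, -0.037], [0.032, -0.001]]
-0.27 171 [[-0.032, -0.04], [0.032, -0.008]]
-0.255 159 [[-0.032, -0.038], [0.033, -0.005]]
-0.24 151 [[-0.03, -0.039], [0.03, -0.007]]
-0.225 208 [[-0.035, -0.051], [0.035, 0.0]]
-0.21 184 [[-0.034, -0.058], [0.036, 0.001]]
-0.195 123 [[-0.022, -0.056], [0.022, -0.008]]
-0.18 123 [[-0.021, -0.057], [0.025, 0.003]]
-0.165 269 [[-0.032, -0.098], [0.033, 0.079]]
-0.15 215 [[-0.035, -0.099], [0.035, 0.08]]
-0.135 228 [[-0.035, -0.094], [0.037, 0.072]]
-0.12 119 [[-0.035, -0.094], [0.036, 0.053]]
-0.105 45 [[-0.011, -0.07], [0.01, -0.052]]
-0.09 51 [[-0.011, -0.062], [0.01, 0.044]]
-0.075 69 [[-0.011, -0.062], [0.01, 0.052]]
-0.06 70 [[-0.011, -0.059], [0.01, 0.051]]
-0.045 23 [[-0.011, -0.057], [0.009, 0.05]]
```

```bash
python3 - <<'E'
from h import *
c=pickle.load(open('side0.pkl','rb')); P=cloud(c)
T=np.array([.13808,-.60875,.18377]); R=np.array([[.97528,.22097,0],[.22097,-.97528,0],[0,0,-1]])
for y in(-.05,0,.05):
  for z in(0,-.07,-.12): print(y,z,np.round(proj(c,T+R@np.array([0,y,z])),1))
Q=((P-T)@R)
for r in range(85,140,3): print(r,[ (Q[r,k]*1000).round().astype(int).tolist() for k in (560,565,568)])
E
```

```text
-0.05 0 [558.5 141.7]
-0.05 -0.07 [563.6 117. ]
-0.05 -0.12 [567.4  98.8]
0 0 [557.3 136.4]
0 -0.07 [562.3 112.2]
0 -0.12 [565.9  94.4]
0.05 0 [556.2 131.3]
0.05 -0.07 [561.  107.7]
0.05 -0.12 [564.5  90.3]
85 [[25, -46, -154], [12, -44, -155], [5, -46, -156]]
88 [[27, -78, -153], [14, -69, -152], [6, -68, -153]]
91 [[27, -96, -149], [15, -90, -149], [8, -95, -151]]
94 [[25, -92, -141], [13, -92, -142], [6, -92, -142]]
97 [[23, -83, -131], [12, -93, -134], [5, -93, -135]]
100 [[22, -84, -123], [11, -94, -127], [3, -91, -127]]
103 [[21, -92, -117], [8, -86, -117], [1, -84, -117]]
106 [[4, 47, -75], [4, -62, -103], [-2, -73, -106]]
109 [[3, 43, -68], [2, -59, -94], [-6, -56, -94]]
112 [[1, 46, -58], [0, -59, -86], [-7, -60, -87]]
115 [[11, -57, -76], [-1, -62, -79], [-9, -55, -78]]
118 [[9, -56, -68], [-4, -47, -67], [-11, -56, -70]]
121 [[7, -52, -59], [-5, -53, -60], [-318, 2315, 574]]
124 [[6, -56, -52], [-7, -53, -52], [-324, 2332, 598]]
127 [[4, -48, -41], [-8, -56, -45], [-328, 2334, 619]]
130 [[-284, 2339, 645], [209, -1773, -522], [-324, 2271, 621]]
133 [[-285, 2313, 657], [-313, 2299, 650], [-323, 2238, 631]]
136 [[-293, 2349, 688], [-323, 2341, 682], [-331, 2266, 659]]
139 [[-299, 2367, 713], [-328, 2349, 705], [-330, 2231, 668]]
```

>>> {"method": "carry_out", "body": {
  "grip": [0.5,0.5,0.5,0.5,0.5,0.5,0.5,0.5,0.5,0.5,0.5,0.5],
  "slide": [
    [30,-15,-20],
    [35,-18,-20],
    [35,-18,-15],
    [35,-18,-10],
    [35,-18,-10],
    [35,-18,-10],
    [35,-18,-10],
    [35,-18,-10],
    [35,-18,-10],
    [35,-18,-10],
    [35,-18,0],
    [35,-18,0]
  ],
  "twist": [
    [0,0,0],
    [0,0,0],
    [0,0,0],
    [0,0,0],
    [0,0,0],
    [0,0,0],
    [0,0,0],
    [0,0,0],
    [0,0,0],
    [0,0,0],
    [0,0,0],
    [0,0,0]
  ]
}}

```text
time_s: 1.3
position: [0.5046, -0.3009, 0.3093]
tcp_rot: [[0.978, 0.21, -0.003], [0.21, -0.978, 0.012], [-0.0, -0.012, -1.0]]
force: [0.4, 0.3, 0.1]
opening: 0.75
```

>>> {"method": "carry_out", "body": {
  "grip": [0.5,0.5,0.5,0.5,0.5,0.5,0.5,0.5,0.5,0.5,0.5,0.5],
  "slide": [
    [8,-39,0],
    [13,-38,0],
    [18,-36,0],
    [22,-33,0],
    [26,-30,0],
    [30,-26,0],
    [33,-22,0],
    [36,-18,0],
    [38,-13,0],
    [39,-8,0],
    [40,-3,0],
    [40,2,0]
  ],
  "twist": [
    [0,0,-0.128],
    [0,0,-0.128],
    [0,0,-0.128],
    [0,0,-0.128],
    [0,0,-0.128],
    [0,0,-0.128],
    [0,0,-0.128],
    [0,0,-0.128],
    [0,0,-0.128],
    [0,0,-0.128],
    [0,0,-0.128],
    [0,0,-0.128]
  ]
}}

```text
time_s: 2.5
position: [0.4885, 0.197, 0.3098]
tcp_rot: [[-0.237, 0.971, -0.01], [0.971, 0.237, 0.014], [0.016, -0.006, -1.0]]
force: [0.8, -0.3, -0.4]
opening: 0.749
```

```bash
cat > st.py <<'E'
from rig import bot
import numpy as np
s=bot.read_state(); R=np.array(s['tcp_rot']); print(s['time_s'],np.round(s['position'],4),'yaw',np.degrees(np.arctan2(R[1,0],R[0,0])).round(2),'z',R[:,2].round(4),'x',R[:,0].round(4),'op',round(s['opening'],3),'F',np.round(s['force'],1),'j',np.round(s['joint_positions'],0))
def to(T,Rt=None):
    d=R.T@(np.array(T)-s['position'])*1000; print('slide needed',d.round(1))
    if Rt is not None:
        from scipy.spatial.transform import Rotation as RR
        print('twist',RR.from_matrix(R.T@Rt).as_rotvec().round(4))
def down(yaw,tilt=0):
    a=np.radians(yaw); M=np.array([[np.cos(a),np.sin(a),0],[np.sin(a),-np.cos(a),0],[0,0,-1.]])
    from scipy.spatial.transform import Rotation as RR
    return M@RR.from_rotvec([tilt,0,0]).as_matrix()
E
python3 - <<'E'
from st import *
to([.519,.320,.12],down(100.7))
E
```

```text
2.5 [0.4885 0.197  0.3098] yaw 103.73 z [-0.01    0.0144 -0.9998] x [-0.2373  0.9713  0.0163] op 0.749 F [ 0.8 -0.3 -0.4] j [ 9. 15. 86.  1. 79. -5.]
slide needed [109.1  60.  191.3]
twist [-0.0067 -0.0162  0.053 ]
```

>>> {"method": "carry_out", "body": {
  "grip": [0.5,0.5,0.5,0.5,0.5,0.5],
  "slide": [
    [22,12,30],
    [22,12,30],
    [22,12,30],
    [22,12,30],
    [20,12,36],
    [0,0,36]
  ],
  "twist": [
    [0,-0.016,0.053],
    [0,0,0],
    [0,0,0],
    [0,0,0],
    [0,0,0],
    [0,0,0]
  ]
}}

```text
time_s: 3.1
position: [0.529, 0.3278, 0.1168]
tcp_rot: [[-0.194, 0.981, 0.008], [0.981, 0.194, 0.004], [0.002, 0.009, -1.0]]
force: [0.6, 0.2, -0.6]
opening: 0.753
```

```bash
python3 - <<'E'
from st import *
from h import *
to([.519,.320,.12],down(100.7))
for n in('side','top'):
    c=bot.capture(n); pickle.dump(c,open(n+'1.pkl','wb')); im=c['color'][:,:,::-1].copy()
    for y in(-.03,0,.03):
        u,v=proj(c,np.array(s['position'])+R@np.array([0,y,0])); cv2.circle(im,(int(round(u)),int(round(v))),2,(0,0,255),-1)
    if n=='side': im=cv2.resize(im[150:350,170:370],None,fx=3,fy=3)
    cv2.imwrite(f'pics/{n}1.png',im)
E
```

```text
3.1 [0.529  0.3278 0.1168] yaw 101.19 z [ 0.0083  0.0038 -1.    ] x [-0.1941  0.981   0.0021] op 0.753 F [ 0.6  0.2 -0.6] j [21. 34. 87.  0. 59. 10.]
slide needed [ -5.8 -11.3  -3.3]
twist [ 0.0089 -0.0022  0.0086]
```

View pics/side1.png

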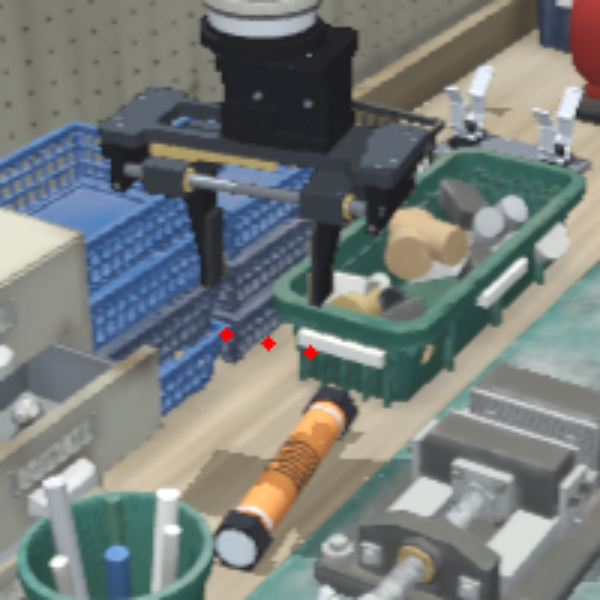

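View pics/top1.png

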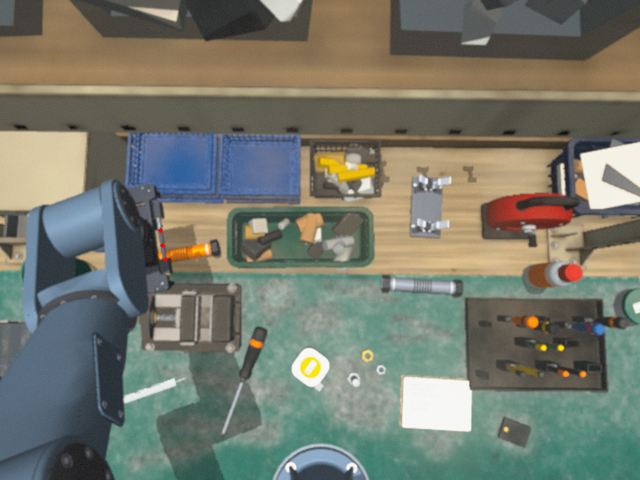

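The side view shows the real fingertips at about (265,293) in the 3x crop, while the reported TCP projects to (268,343). They don't agree, so I'll measure the offset with depth.

```bash
python3 - <<'E'
from st import *
from h import *
T=np.array(s['position'])
for n in('side','top'):
    c=pickle.load(open(n+'1.pkl','rb')); P=cloud(c); Q=((P-T)@R); 
    k=(c['depth']>.1)&(np.abs(Q[...,0])<.06)&(np.abs(Q[...,1])<.13)&(Q[...,2]<.06)&(Q[...,2]>-.3)
    q=Q[k]; print(n,len(q))
    for z in np.arange(-.24,.06,.015):
        w=q[(q[:,2]>=z)&(q[:,2]<z+.015)]
        if len(w)>3: print(round(z,3),len(w),np.percentile(w[:,:2],[3,50,97],axis=0).round(3).tolist())
    if n=='side':
        d=c['color'].astype(int).max(-1)
        k2=k&(d<75)&(Q[...,2]>-.1); v,u=np.nonzero(k2)
        for sgn in(-1,1):
            w=Q[k2&(np.sign(Q[...,1])==sgn)]; print(sgn,len(w),w.mean(0).round(3),np.percentile(w[:,2],[90,98,100]).round(3))
# FK sanity: wrist
print(s['joint_positions'])
E
```

```text
3.2 [0.5231 0.3238 0.1125] yaw 101.14 z [-0.0062 -0.0029 -1.    ] x [-0.1932  0.9812 -0.0016] op 0.749 F [-1.1 -1.4  0.2] j [21. 35. 87. -0. 59. 10.]
side 7890
-0.24 269 [[0.001, -0.032], [0.03, -0.011], [0.037, 0.025]]
-0.225 580 [[-0.026, -0.048], [0.03, -0.024], [0.042, 0.029]]
-0.21 249 [[-0.016, -0.049], [0.028, -0.033], [0.042, 0.013]]
-0.195 351 [[-0.008, -0.048], [0.024, -0.019], [0.029, 0.017]]
-0.18 349 [[-0.013, -0.048], [0.026, -0.022], [0.031, 0.016]]
-0.165 1302 [[-0.027, -0.091], [0.023, -0.013], [0.04, 0.093]]
-0.15 742 [[-0.026, -0.091], [0.028, 0.006], [0.042, 0.088]]
-0.135 674 [[-0.001, -0.084], [0.036, 0.002], [0.043, 0.085]]
-0.12 158 [[-0.025, -0.083], [0.024, -0.043], [0.042, 0.085]]
-0.105 136 [[-0.005, -0.045], [0.012, 0.04], [0.017, 0.052]]
-0.09 142 [[-0.004, -0.043], [0.013, 0.036], [0.016, 0.049]]
-0.075 264 [[-0.049, -0.039], [0.005, 0.102], [0.027, 0.117]]
-0.06 239 [[-0.053, -0.037], [0.003, 0.045], [0.018, 0.122]]
-0.045 139 [[-0.056, -0.033], [-0.016, 0.117], [0.015, 0.125]]
-0.03 217 [[-0.058, 0.099], [-0.018, 0.112], [0.028, 0.126]]
-0.015 109 [[-
[... 915 characters left out ...]
 [[-0.039, -0.085], [-0.038, 0.009], [-0.022, 0.081]]
-0.09 14 [[-0.012, 0.032], [-0.012, 0.038], [-0.01, 0.041]]
-0.075 133 [[-0.057, 0.033], [-0.026, 0.107], [0.036, 0.128]]
-0.06 43 [[-0.057, 0.032], [-0.019, 0.115], [0.027, 0.128]]
-0.045 6 [[-0.039, 0.032], [-0.009, 0.038], [0.001, 0.126]]
-0.03 200 [[-0.058, 0.101], [-0.038, 0.12], [-0.01, 0.13]]
-0.015 21 [[-0.058, 0.109], [-0.036, 0.113], [-0.013, 0.118]]
0.015 101 [[-0.059, 0.1], [-0.031, 0.107], [-0.001, 0.115]]
0.03 52 [[-0.053, -0.129], [-0.02, -0.112], [-0.003, 0.118]]
0.045 270 [[-0.038, -0.129], [-0.021, -0.114], [0.006, -0.095]]
[ 2.13741117e+01  3.45867673e+01  8.70392853e+01 -2.83313759e-02
  5.87628463e+01  1.02523926e+01]
```

>>> {"method": "carry_out", "body": {
  "grip": [0.5,0.5,0.5,0.5,0.5,0.5,0.5],
  "slide": [
    [-3,-5,20],
    [0,0,25],
    [0,0,25],
    [0,0,25],
    [0,0,20],
    [0,0,10],
    [0,0,0]
  ],
  "twist": [
    [0,0,0.007],
    [0,0,0],
    [0,0,0],
    [0,0,0],
    [0,0,0],
    [0,0,0],
    [0,0,0]
  ]
}}

```text
time_s: 3.9
position: [0.5254, 0.3193, -0.0056]
tcp_rot: [[-0.183, 0.983, 0.006], [0.983, 0.183, 0.001], [-0.0, 0.006, -1.0]]
force: [0.1, 1.0, 0.3]
opening: 0.748
```

```bash
python3 - <<'E'
from st import *
from h import *
to([.517,.320,-.040],down(100.7))
c=bot.capture('side'); pickle.dump(c,open('side2.pkl','wb')); im=c['color'][:,:,::-1].copy()
im=cv2.resize(im[200:350,190:340],None,fx=4,fy=4)
cv2.imwrite(f'pics/side2.png',im)
P=cloud(c); T=np.array(s['position']); Q=((P-T)@R)
k=(np.abs(Q[...,0])<.03)&(np.abs(Q[...,1])<.06)&(np.abs(Q[...,1])>.025)&(Q[...,2]>-.12)&(Q[...,2]<.02)&(c['color'].max(-1)<75)
for sgn in(-1,1):
    w=(P[k&(np.sign(Q[...,1])==sgn)]); print(sgn,len(w),w.mean(0).round(3),np.percentile(w[:,2],[0,2,10]).round(3))
E
```

```text
3.9 [ 0.5254  0.3193 -0.0056] yaw 100.54 z [ 0.0058  0.001  -1.    ] x [-0.183   0.9831 -0.    ] op 0.748 F [0.1 1.  0.3] j [21. 44. 91. -0. 44. 10.]
slide needed [ 2.3 -8.3 34.4]
twist [ 0.0059  0.     -0.0027]
-1 167 [0.483 0.32  0.064] [0.035 0.037 0.041]
1 235 [0.559 0.333 0.072] [0.036 0.038 0.044]
```

View pics/side2.png

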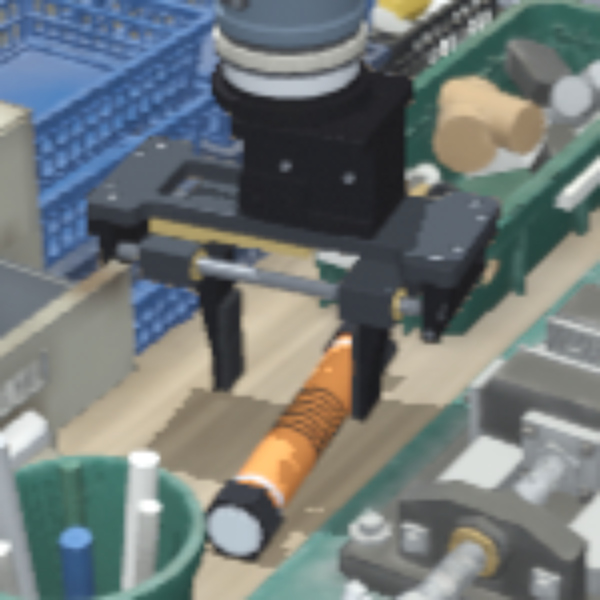

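>>> {"method": "carry_out", "body": {
  "grip": [0.5,0.5,0.5,0.5],
  "slide": [
    [2,-8,10],
    [0,0,14],
    [0,0,5],
    [0,0,0]
  ],
  "twist": [
    [0.006,0,0],
    [0,0,0],
    [0,0,0],
    [0,0,0]
  ]
}}

```text
time_s: 4.35
position: [0.52, 0.3211, -0.0321]
tcp_rot: [[-0.183, 0.983, 0.007], [0.983, 0.183, 0.003], [0.002, 0.007, -1.0]]
force: [0.6, 0.6, -0.0]
opening: 0.752
```

```bash
python3 - <<'E'
from st import *
from h import *
to([.517,.320,-.038],down(100.7))
c=bot.capture('side'); im=c['color'][:,:,::-1].copy()
cv2.imwrite(f'pics/side3.png',cv2.resize(im[230:350,200:340],None,fx=5,fy=5))
E
```

```text
4.35 [ 0.52    0.3211 -0.0321] yaw 100.54 z [ 0.0071  0.0029 -1.    ] x [-0.1829  0.9831  0.0015] op 0.752 F [ 0.6  0.6 -0. ] j [21. 46. 92.  0. 41. 11.]
slide needed [-0.6 -3.2  5.9]
twist [ 0.0075 -0.0015 -0.0028]
```

View pics/side3.png

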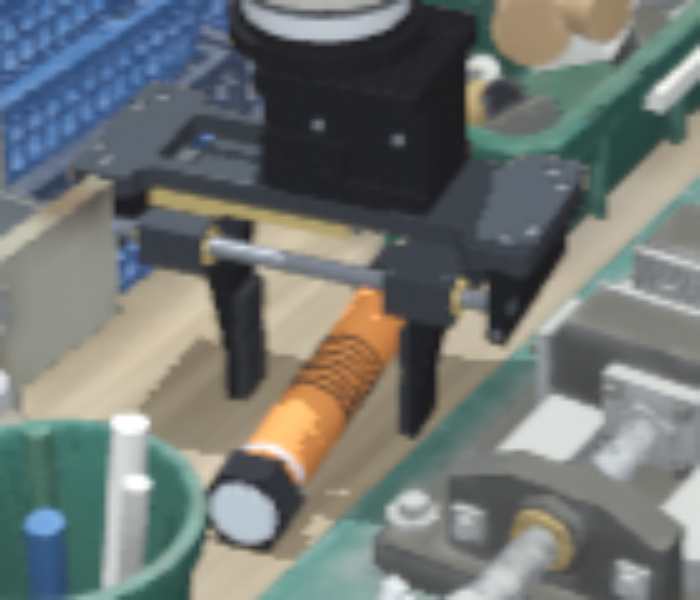

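>>> {"method": "carry_out", "body": {
  "grip": [0.5,0.5,-1,-1,-1,-1,-1,-1,-1,-1],
  "slide": [
    [-4,-3,5],
    [0,0,0],
    [0,0,0],
    [0,0,0],
    [0,0,0],
    [0,0,0],
    [0,0,0],
    [0,0,0],
    [0,0,0],
    [0,0,0]
  ],
  "twist": [
    [0,0,0],
    [0,0,0],
    [0,0,0],
    [0,0,0],
    [0,0,0],
    [0,0,0],
    [0,0,0],
    [0,0,0],
    [0,0,0],
    [0,0,0]
  ]
}}

```text
time_s: 5.4
position: [0.519, 0.3167, -0.0363]
tcp_rot: [[-0.183, 0.983, 0.01], [0.983, 0.183, 0.004], [0.002, 0.01, -1.0]]
force: [-0.7, -0.4, -0.8]
opening: 0.316
```

>>> {"method": "carry_out", "body": {
  "grip": [-1,-1,-1,-1],
  "slide": [
    [0,0,-15],
    [0,0,-20],
    [0,0,-20],
    [0,0,0]
  ],
  "twist": [
    [0,0,0],
    [0,0,0],
    [0,0,0],
    [0,0,0]
  ]
}}

```text
time_s: 5.8
position: [0.5171, 0.3161, 0.0213]
tcp_rot: [[-0.183, 0.983, 0.006], [0.983, 0.183, 0.003], [0.001, 0.007, -1.0]]
force: [1.0, -0.0, -0.6]
opening: 0.312
```

```bash
python3 - <<'E'
from st import *
from h import *
c=bot.capture('side'); pickle.dump(c,open('side4.pkl','wb')); im=c['color'][:,:,::-1].copy()
cv2.imwrite(f'pics/side4.png',cv2.resize(im[200:350,190:340],None,fx=4,fy=4))
E
```

```text
5.8 [0.5171 0.3161 0.0213] yaw 100.55 z [ 0.0064  0.0025 -1.    ] x [-0.1831  0.9831  0.0013] op 0.312 F [ 1.  -0.  -0.6] j [21. 41. 92.  0. 46. 10.]
```

View pics/side4.png

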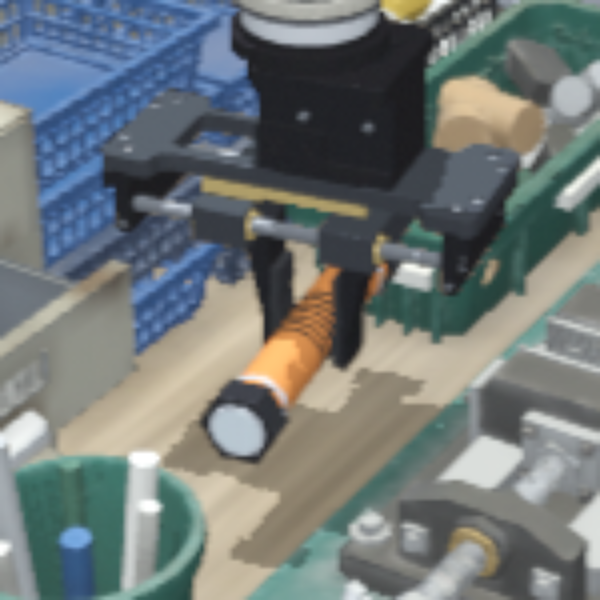

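Torch is gripped (opening 27 mm) and lifted clear. Raise it, then carry it over.

>>> {"method": "carry_out", "body": {
  "grip": [-1,-1,-1,-1,-1],
  "slide": [
    [0,0,-40],
    [0,0,-45],
    [0,0,-45],
    [0,0,-45],
    [0,0,0]
  ],
  "twist": [
    [0,0,0],
    [0,0,0],
    [0,0,0],
    [0,0,0],
    [0,0,0]
  ]
}}

```text
time_s: 6.35
position: [0.5118, 0.3138, 0.1945]
tcp_rot: [[-0.183, 0.983, -0.01], [0.983, 0.183, -0.004], [-0.002, -0.01, -1.0]]
force: [0.5, 0.3, -2.2]
opening: 0.316
```

```bash
python3 - <<'E'
from st import *
to([.634,-.2395,.2],down(-3.65))
for k in range(12):
    a=np.radians(100.5-8.02*k-4); v=np.array([9,-40]); print([round(float(v@[np.cos(a),np.sin(a)])),round(float(v@[np.sin(a),-np.cos(a)]))],end=' ')
E
```

```text
6.35 [0.5118 0.3138 0.1945] yaw 100.54 z [-0.0097 -0.0036 -0.9999] x [-0.1829  0.9831 -0.0018] op 0.316 F [ 0.5  0.3 -2.2] j [21. 28. 85.  0. 68. 10.]
slide needed [-566.4   18.9   -4.7]
twist [-0.0056  0.0105  1.8184]
[-41, 4] [-40, 10] [-38, 16] [-35, 21] [-32, 25] [-28, 30] [-24, 33] [-19, 36] [-14, 39] [-8, 40] [-3, 41] [3, 41]
```

>>> {"method": "carry_out", "body": {
  "grip": [-1,-1,-1,-1,-1,-1,-1,-1,-1,-1,-1,-1],
  "slide": [
    [-41,4,0],
    [-40,10,0],
    [-38,16,0],
    [-35,21,0],
    [-32,25,0],
    [-28,30,0],
    [-24,33,0],
    [-19,36,0],
    [-14,39,0],
    [-8,40,0],
    [-3,41,0],
    [3,41,0]
  ],
  "twist": [
    [0,0,0.14],
    [0,0,0.14],
    [0,0,0.14],
    [0,0,0.14],
    [0,0,0.14],
    [0,0,0.14],
    [0,0,0.14],
    [0,0,0.14],
    [0,0,0.14],
    [0,0,0.14],
    [0,0,0.14],
    [0,0,0.14]
  ]
}}

```text
time_s: 7.55
position: [0.6307, -0.1702, 0.1721]
tcp_rot: [[0.999, 0.016, -0.042], [0.017, -1.0, 0.005], [-0.042, -0.006, -0.999]]
force: [1.6, -0.1, -1.1]
opening: 0.312
```

```bash
python3 - <<'E'
from st import *
to([.634,-.2395,.2],down(-3.65))
E
```

```text
7.55 [ 0.6307 -0.1702  0.1721] yaw 0.95 z [-0.0424  0.0055 -0.9991] x [ 0.999   0.0165 -0.0423] op 0.312 F [ 1.6 -0.1 -1.1] j [-25.  34.  76.  -1.  72.  65.]
slide needed [  0.9  69.1 -28.4]
twist [-0.0045  0.0425  0.0801]
```

>>> {"method": "carry_out", "body": {
  "grip": [-1,-1,-1,-1,-1],
  "slide": [
    [0,30,0],
    [0,25,0],
    [0,12,20],
    [0,0,30],
    [0,0,0]
  ],
  "twist": [
    [0,0.04,0.08],
    [0,0,0],
    [0,0,0],
    [0,0,0],
    [0,0,0]
  ]
}}

```text
time_s: 8.05
position: [0.6235, -0.2462, 0.1094]
tcp_rot: [[0.997, -0.079, -0.012], [-0.079, -0.997, 0.009], [-0.013, -0.008, -1.0]]
force: [-0.7, 0.6, -1.9]
opening: 0.311
```

```bash
python3 - <<'E'
from st import *
from h import *
to([.634,-.2395,.1],down(-3.65))
for n in('side','top'):
    c=bot.capture(n); pickle.dump(c,open(n+'5.pkl','wb')); im=c['color'][:,:,::-1].copy()
    cv2.imwrite(f'pics/{n}5.png',cv2.resize(im[80:230,270:420],None,fx=4,fy=4) if n=='side' else cv2.resize(im[130:280,360:510],None,fx=4,fy=4))
E
```

```text
8.05 [ 0.6235 -0.2462  0.1094] yaw -4.54 z [-0.0124  0.0089 -0.9999] x [ 0.9968 -0.0792 -0.0131] op 0.311 F [-0.7  0.6 -1.9] j [-31.  39.  78.   0.  64.  63.]
slide needed [10.  -7.5  9.3]
twist [-0.008   0.013  -0.0157]
```

View pics/side5.png

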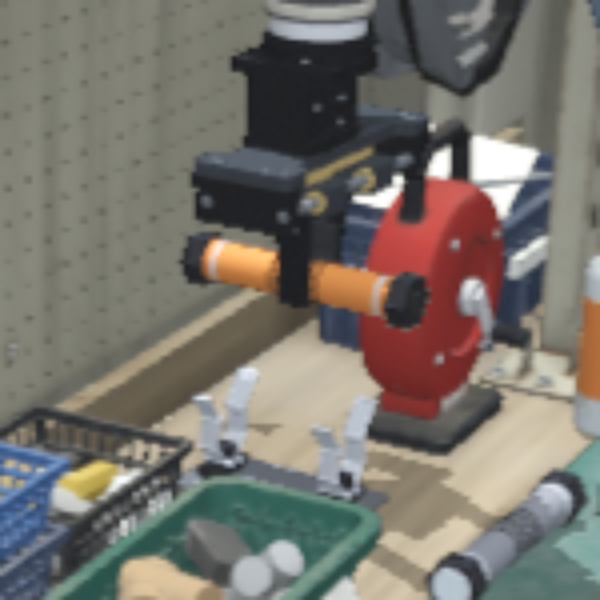

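View pics/top5.png

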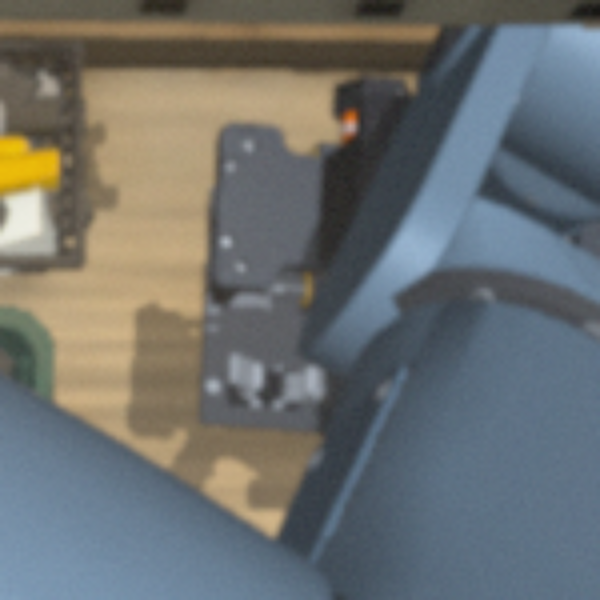

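```bash
cat > tor.py <<'E'
from h import *
def torch(c,T,R,rad=.07):
    P=cloud(c); hsv=cv2.cvtColor(c['color'],cv2.COLOR_RGB2HSV)
    Q=(P-T)@R
    m=(hsv[...,0]>5)&(hsv[...,0]<22)&(hsv[...,1]>120)&(hsv[...,2]>110)&(np.linalg.norm(Q-[0,0,-.05],axis=-1)<.11)
    p=P[m]; a=R[:,0]; print(m.sum())
    # circle fit in the plane perpendicular to axis
    from scipy.optimize import least_squares
    def f(v):
        d=np.array([np.cos(v[2])*np.cos(v[3]),np.sin(v[2])*np.cos(v[3]),np.sin(v[3])]); n=np.array([p0[0],v[0],v[1]])
        w=p-n; return np.linalg.norm(w-np.outer(w@d,d),axis=1)-.014
    p0=p.mean(0); view=(p0-c['position']); view/=np.linalg.norm(view); q=p0+.012*view
    o=least_squares(f,[q[1],q[2],np.arctan2(a[1],a[0]),0],loss='soft_l1',f_scale=.002)
    d=np.array([np.cos(o.x[2]),np.sin(o.x[2]),np.tan(o.x[3])]); t=(p-p0)@d
    lo,hi=np.percentile(t,[1,99]); n=np.array([p0[0],o.x[0],o.x[1]])
    mid=n+d*((lo+hi)/2 + (p0-n)@d)
    print('axis pt at x=p0',n.round(4),'yaw',np.degrees(o.x[2]).round(2),'pitch',np.degrees(o.x[3]).round(2),'orange len',(hi-lo).round(4),'centre',mid.round(4),'rms',np.sqrt(np.mean(f(o.x)**2)).round(4))
    return mid
E
python3 - <<'E'
from st import *
from tor import *
c=pickle.load(open('side5.pkl','rb')); T=np.array(s['position'])
m=torch(c,T,R); print('torch rel reported tcp, tool frame',(R.T@(m-T)).round(4))
E
```

```text
8.15 [ 0.6269 -0.2474  0.1138] yaw -4.49 z [-0.0049  0.0044 -1.    ] x [ 0.9969 -0.0783 -0.0052] op 0.316 F [-0.2  0.  -1. ] j [-31.  39.  78.   0.  64.  63.]
338
axis pt at x=p0 [ 0.6303 -0.247   0.1619] yaw -4.12 pitch -0.97 orange len 0.1423 centre [ 0.6304 -0.247   0.1619] rms 0.0027
torch rel reported tcp, tool frame [ 0.0032 -0.0009 -0.0481]
```

```bash
python3 - <<'E'
from h import *
for n in('top0','side0'):
    c=pickle.load(open(n+'.pkl','rb')); P=cloud(c); hsv=cv2.cvtColor(c['color'],cv2.COLOR_RGB2HSV)
    m=((hsv[...,0]<5)|(hsv[...,0]>172))&(hsv[...,1]>120)&(P[...,2]>.02)&(P[...,2]<.3)&(np.abs(P[...,0]-.6)<.1)&(P[...,1]<-.28)&(P[...,1]>-.5)
    p=P[m]; print(n,len(p))
    for z in np.arange(.02,.26,.03):
        w=p[(p[:,2]>=z)&(p[:,2]<z+.03)]
        if len(w)>3: print(z.round(2),'maxy',np.percentile(w[:,1],[95,99]).round(3),'x',np.percentile(w[:,0],[2,98]).round(3))
    k=(P[...,2]>.07)&(P[...,2]<.1)&(P[...,0]>.58)&(P[...,0]<.69)&(P[...,1]<-.10)&(P[...,1]>-.17); q=P[k]; print('basket side miny',len(q),np.percentile(q[:,1],[1,5,50]).round(3) if len(q) else '',q[:,2].max() if len(q) else '')
E
```

```text
top0 1749
0.05 maxy [-0.396 -0.392] x [0.575 0.579]
0.08 maxy [-0.345 -0.345] x [0.575 0.621]
0.11 maxy [-0.346 -0.346] x [0.575 0.626]
0.14 maxy [-0.355 -0.353] x [0.575 0.628]
0.17 maxy [-0.385 -0.378] x [0.577 0.629]
0.2 maxy [-0.384 -0.383] x [0.598 0.616]
basket side miny 167 [-0.124 -0.124 -0.116] 0.08771351864065347
side0 1426
0.02 maxy [-0.367 -0.363] x [0.576 0.627]
0.05 maxy [-0.348 -0.345] x [0.575 0.626]
0.08 maxy [-0.34  -0.338] x [0.574 0.628]
0.11 maxy [-0.342 -0.338] x [0.575 0.629]
0.14 maxy [-0.349 -0.346] x [0.575 0.628]
0.17 maxy [-0.376 -0.369] x [0.577 0.627]
basket side miny 83 [-0.124 -0.121 -0.115] 0.0873565450737609
```

>>> {"method": "carry_out", "body": {
  "grip": [-1,-1,-1],
  "slide": [
    [4,0,10],
    [0,0,0],
    [0,0,0]
  ],
  "twist": [
    [-0.12,0,-0.012],
    [0,0,0],
    [0,0,0]
  ]
}}

```text
time_s: 8.45
position: [0.6339, -0.2483, 0.1074]
tcp_rot: [[0.998, -0.065, -0.008], [-0.065, -0.991, -0.12], [0.0, 0.121, -0.993]]
force: [0.4, -0.1, -0.9]
opening: 0.31
```

```bash
cat > seat.py <<'E'
from st import *
from tor import *
def where(n):
    c=bot.capture('side'); T=np.array(s['position'])
    cv2.imwrite(f'pics/{n}.png',cv2.resize(c['color'][100:250,280:430,::-1],None,fx=4,fy=4))
    m=torch(c,T,R); print('torch img',m.round(4)); e=T+R@np.array([.003,-.001,-.050]); print('torch by tcp',e.round(4))
    S=np.array([.634,-.2395,.042]); print('img miss tool(mm)',(R.T@(S-m)*1000).round(1),'tcp miss',(R.T@(S-e)*1000).round(1))
    RS=down(-3.65,-.12); to(T,RS)
E
python3 -c "
from seat import *
where('side6')"
```

```text
8.45 [ 0.6339 -0.2483  0.1074] yaw -3.73 z [-0.0075 -0.1205 -0.9927] x [ 9.979e-01 -6.510e-02  3.000e-04] op 0.31 F [ 0.4 -0.1 -0.9] j [-28.  39.  79.  -7.  59.  70.]
326
axis pt at x=p0 [ 0.6359 -0.2419  0.1599] yaw -3.21 pitch 0.06 orange len 0.142 centre [ 0.6402 -0.2421  0.1599] rms 0.0166
torch img [ 0.6402 -0.2421  0.1599]
torch by tcp [ 0.6373 -0.2415  0.1569]
img miss tool(mm) [ -6.4 -16.4 116.8] tcp miss [ -3.5 -15.6 113.8]
slide needed [0. 0. 0.]
twist [ 0.001  -0.0002 -0.0015]
```

>>> {"method": "carry_out", "body": {
  "grip": [-1,-1,-1,-1,-1,-1,-1],
  "slide": [
    [-4,-4,15],
    [0,-2,15],
    [0,-2,15],
    [0,-2,15],
    [0,-2,15],
    [0,-1,9],
    [0,0,0]
  ],
  "twist": [
    [0,0,0],
    [0,0,0],
    [0,0,0],
    [0,0,0],
    [0,0,0],
    [0,0,0],
    [0,0,0]
  ]
}}

```text
time_s: 9.2
position: [0.6329, -0.2478, 0.0204]
tcp_rot: [[0.998, -0.068, -0.001], [-0.068, -0.99, -0.12], [0.007, 0.12, -0.993]]
force: [0.6, -0.6, -0.7]
opening: 0.31
```

```bash
python3 -c "
from seat import *
where('side7')"
```

```text
9.2 [ 0.6329 -0.2478  0.0204] yaw -3.91 z [-0.0015 -0.1202 -0.9927] x [ 0.9977 -0.0681  0.0068] op 0.31 F [ 0.6 -0.6 -0.7] j [-28.  45.  83.  -8.  50.  71.]
259
axis pt at x=p0 [ 0.6297 -0.2413  0.073 ] yaw -3.92 pitch 0.92 orange len 0.14 centre [ 0.6386 -0.2419  0.0731] rms 0.014
torch img [ 0.6386 -0.2419  0.0731]
torch by tcp [ 0.6361 -0.241   0.0699]
img miss tool(mm) [-4.9 -5.8 30.6] tcp miss [-2.4 -4.7 27.6]
slide needed [0. 0. 0.]
twist [ 0.0003 -0.0062 -0.0052]
```

View pics/side7.png

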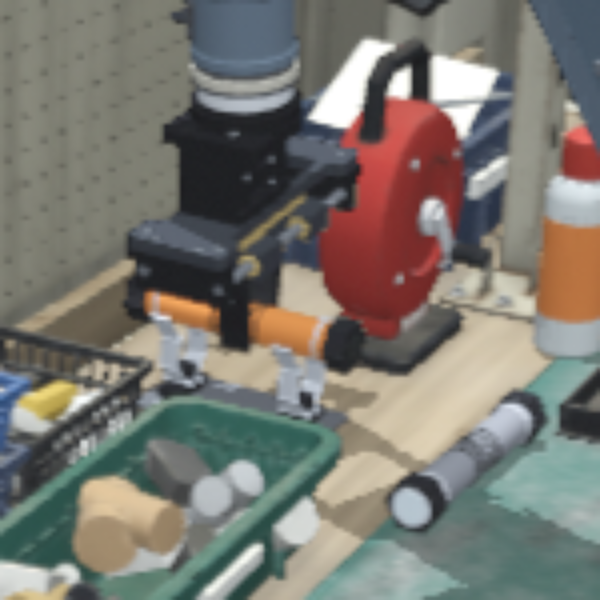

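>>> {"method": "carry_out", "body": {
  "grip": [-1,-1,-1,-1],
  "slide": [
    [-2,-2,5],
    [0,-1,6],
    [0,0,2],
    [0,0,0]
  ],
  "twist": [
    [0,-0.006,-0.004],
    [0,0,0],
    [0,0,0],
    [0,0,0]
  ]
}}

```text
time_s: 9.65
position: [0.6342, -0.2435, 0.0115]
tcp_rot: [[0.998, -0.065, -0.002], [-0.065, -0.991, -0.118], [0.006, 0.118, -0.993]]
force: [-0.2, -1.8, -1.0]
opening: 0.311
```

```bash
python3 -c "
from seat import *
where('side8')"
```

```text
9.65 [ 0.6342 -0.2435  0.0115] yaw -3.72 z [-0.0016 -0.1184 -0.993 ] x [ 0.9979 -0.065   0.0061] op 0.311 F [-0.2 -1.8 -1. ] j [-27.  46.  83.  -8.  49.  72.]
205
axis pt at x=p0 [ 0.6271 -0.2361  0.0639] yaw -3.79 pitch 1.53 orange len 0.1425 centre [ 0.6398 -0.2369  0.0642] rms 0.0114
torch img [ 0.6398 -0.2369  0.0642]
torch by tcp [ 0.6374 -0.2368  0.0611]
img miss tool(mm) [-5.7  0.3 22.4] tcp miss [-3.3  0.7 19.3]
slide needed [0. 0. 0.]
twist [-0.0015 -0.0059 -0.002 ]
```

View pics/side8.png

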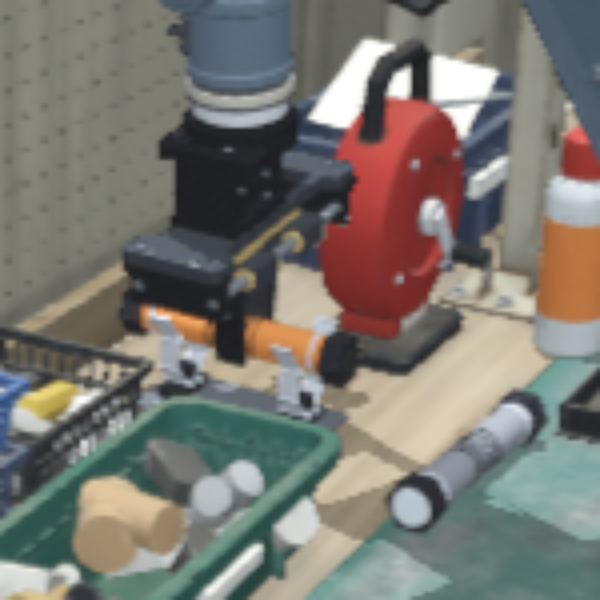

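>>> {"method": "carry_out", "body": {
  "grip": [-1,-1,-1,-1],
  "slide": [
    [-4,2,1],
    [0,0,4],
    [0,0,4],
    [0,0,3]
  ],
  "twist": [
    [0,-0.006,0],
    [0,0,0],
    [0,0,0],
    [0,0,0]
  ]
}}

```text
time_s: 10.1
position: [0.6342, -0.2454, 0.0073]
tcp_rot: [[0.998, -0.066, 0.001], [-0.065, -0.991, -0.119], [0.009, 0.119, -0.993]]
force: [-2.2, 4.7, 10.4]
opening: 0.313
```

```bash
python3 -c "
from seat import *
where('side9')"
```

```text
10.1 [ 0.6342 -0.2454  0.0073] yaw -3.75 z [ 0.0014 -0.1194 -0.9928] x [ 0.9978 -0.0654  0.0093] op 0.313 F [-2.2  4.7 10.4] j [-27.  46.  83.  -8.  48.  72.]
186
axis pt at x=p0 [ 0.6259 -0.2381  0.0602] yaw -4.34 pitch 1.2 orange len 0.1442 centre [ 0.6387 -0.2391  0.0605] rms 0.0098
torch img [ 0.6387 -0.2391  0.0605]
torch by tcp [ 0.6372 -0.2387  0.0568]
img miss tool(mm) [-4.9 -1.5 18.4] tcp miss [-3.3 -0.7 14.8]
slide needed [0. 0. 0.]
twist [-0.0006 -0.009  -0.0028]
```

>>> {"method": "carry_out", "body": {
  "grip": [-1,-1],
  "slide": [
    [-3,-1,6],
    [0,-1,6]
  ],
  "twist": [
    [0,-0.009,0],
    [0,-0.005,0]
  ]
}}

```text
time_s: 10.35
position: [0.6348, -0.2458, 0.0001]
tcp_rot: [[0.998, -0.067, -0.005], [-0.067, -0.99, -0.122], [0.004, 0.122, -0.993]]
force: [-2.1, 3.5, 3.5]
opening: 0.312
```

>>> {"method": "carry_out", "body": {
  "grip": [-1,-1],
  "slide": [
    [-2,0,5],
    [0,0,4]
  ],
  "twist": [
    [0,-0.004,0],
    [0,0,0]
  ]
}}

```text
time_s: 10.55
position: [0.6331, -0.2439, -0.0084]
tcp_rot: [[0.998, -0.069, -0.008], [-0.069, -0.991, -0.118], [0.0, 0.118, -0.993]]
force: [-5.6, 10.0, 26.1]
opening: 0.307
```

```bash
python3 -c "
from seat import *
where('side10')"
```

```text
10.55 [ 0.6331 -0.2439 -0.0084] yaw -3.97 z [-0.0077 -0.1178 -0.993 ] x [ 9.976e-01 -6.920e-02  5.000e-04] op 0.307 F [-5.6 10.  26.1] j [-27.  47.  83.  -8.  47.  72.]
159
axis pt at x=p0 [ 0.63   -0.2376  0.0451] yaw -3.45 pitch 0.05 orange len 0.1441 centre [ 0.6386 -0.2381  0.0451] rms 0.0079
torch img [ 0.6386 -0.2381  0.0451]
torch by tcp [ 0.6366 -0.2373  0.0412]
img miss tool(mm) [-4.5  1.3  3.3] tcp miss [-2.4  2.5 -0.5]
slide needed [0. 0. 0.]
twist [-0.0017  0.0002 -0.0056]
```

View pics/side10.png

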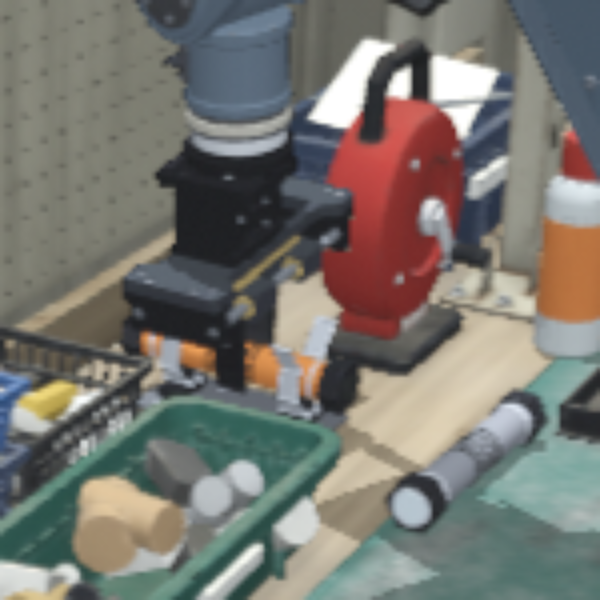

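Force jumped to 26 N at the predicted seat height, so it looks home. Relaxing, then opening.

>>> {"method": "carry_out", "body": {
  "grip": [-1,-1],
  "slide": [
    [0,0,0],
    [0,0,0]
  ],
  "twist": [
    [0,0,0],
    [0,0,0]
  ]
}}

```text
time_s: 10.8
position: [0.6331, -0.2436, -0.0081]
tcp_rot: [[0.998, -0.068, -0.008], [-0.068, -0.991, -0.118], [0.0, 0.119, -0.993]]
force: [-0.1, 2.0, 1.5]
opening: 0.314
```

>>> {"method": "carry_out", "body": {
  "grip": [0.5,0.5,0.5,0.5,0.5,0.5,0.5,0.5],
  "slide": [
    [0,0,0],
    [0,0,0],
    [0,0,0],
    [0,0,0],
    [0,0,0],
    [0,0,0],
    [0,0,0],
    [0,0,0]
  ],
  "twist": [
    [0,0,0],
    [0,0,0],
    [0,0,0],
    [0,0,0],
    [0,0,0],
    [0,0,0],
    [0,0,0],
    [0,0,0]
  ]
}}

```text
time_s: 11.6
position: [0.6323, -0.2468, -0.0094]
tcp_rot: [[0.998, -0.069, -0.009], [-0.069, -0.99, -0.121], [-0.001, 0.121, -0.993]]
force: [-0.1, -1.0, -0.3]
opening: 0.745
```

>>> {"method": "carry_out", "body": {
  "grip": [0.5,0.5,0.5,0.5,0.5,0.5,0.5,0.5,0.5],
  "slide": [
    [0,0,-10],
    [0,0,-20],
    [0,0,-30],
    [0,0,-30],
    [0,0,-40],
    [0,0,-40],
    [0,0,-40],
    [0,0,-40],
    [0,0,0]
  ],
  "twist": [
    [0,0,0],
    [0,0,0],
    [0,0,0],
    [0,0,0],
    [0,0,0],
    [0,0,0],
    [0,0,0],
    [0,0,0],
    [0,0,0]
  ]
}}

```text
time_s: 12.5
position: [0.6345, -0.2143, 0.2534]
tcp_rot: [[0.998, -0.068, -0.007], [-0.068, -0.99, -0.12], [0.001, 0.12, -0.993]]
force: [1.0, -1.1, -0.7]
opening: 0.749
```

>>> {"method": "carry_out", "body": {
  "grip": [0.5,0.5,0.5,0.5,0.5,0.5,0.5],
  "slide": [
    [0,-45,0],
    [0,-45,0],
    [0,-45,0],
    [0,-45,0],
    [0,-45,0],
    [0,-45,0],
    [0,0,0]
  ],
  "twist": [
    [0.12,0,0],
    [0,0,0],
    [0,0,0],
    [0,0,0],
    [0,0,0],
    [0,0,0],
    [0,0,0]
  ]
}}

```text
time_s: 13.2
position: [0.6532, 0.0625, 0.2528]
tcp_rot: [[0.997, -0.073, 0.008], [-0.073, -0.997, 0.002], [0.008, -0.002, -1.0]]
force: [-0.8, -0.1, -0.2]
opening: 0.749
```

```bash
python3 - <<'E'
from st import *
from tor import *
for n in('side','top'):
    c=bot.capture(n); im=c['color'][:,:,::-1]; pickle.dump(c,open(n+'F.pkl','wb'))
    cv2.imwrite(f'pics/{n}F.png',cv2.resize(im[130:250,300:440],None,fx=5,fy=5) if n=='side' else cv2.resize(im[150:310,360:500],None,fx=4,fy=3.7))
    for RR_ in [down(-3.65)]: torch(c,np.array([.634,-.2395,-.008]),RR_)
    P=cloud(c); Q=(P-[.634,-.2395,0])@down(-3.65)
    hsv=cv2.cvtColor(c['color'],cv2.COLOR_RGB2HSV); m=(hsv[...,0]>5)&(hsv[...,0]<22)&(hsv[...,1]>150)&(np.abs(Q[...,1])<.006)&(np.abs(Q[...,0])<.07)&(-Q[...,2]>.03)&(-Q[...,2]<.09)
    print(n,'top of barrel z',m.sum(),np.percentile(P[m][:,2],[10,50,90]).round(4) if m.sum() else '')
E
```

```text
13.2 [0.6532 0.0625 0.2528] yaw -4.17 z [ 0.0082  0.0016 -1.    ] x [ 0.9973 -0.0728  0.0081] op 0.749 F [-0.8 -0.1 -0.2] j [-4. 29. 73.  0. 78. 90.]
266
axis pt at x=p0 [ 0.6401 -0.2377  0.0442] yaw -3.11 pitch 0.27 orange len 0.1421 centre [ 0.6383 -0.2376  0.0442] rms 0.0031
side top of barrel z 0 
631
axis pt at x=p0 [ 0.6389 -0.2402  0.0431] yaw -3.52 pitch -0.18 orange len 0.1428 centre [ 0.6378 -0.2402  0.0431] rms 0.0024
top top of barrel z 221 [0.0539 0.0563 0.0589]
```

View pics/sideF.png

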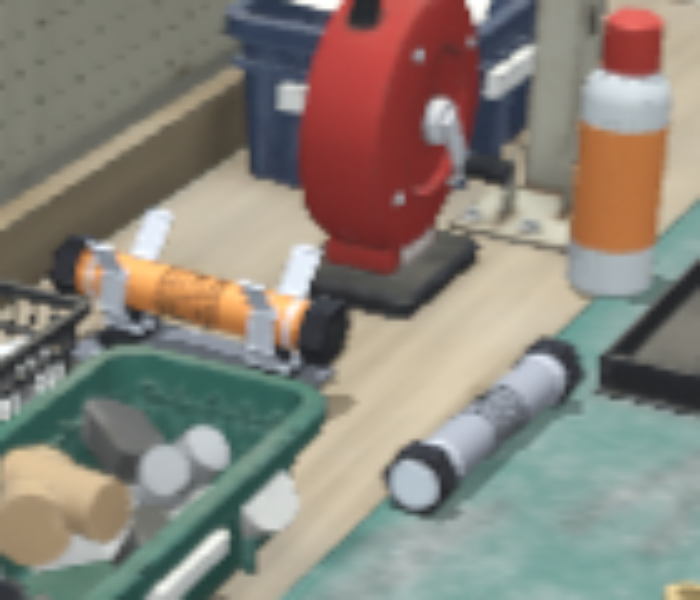

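View pics/topF.png

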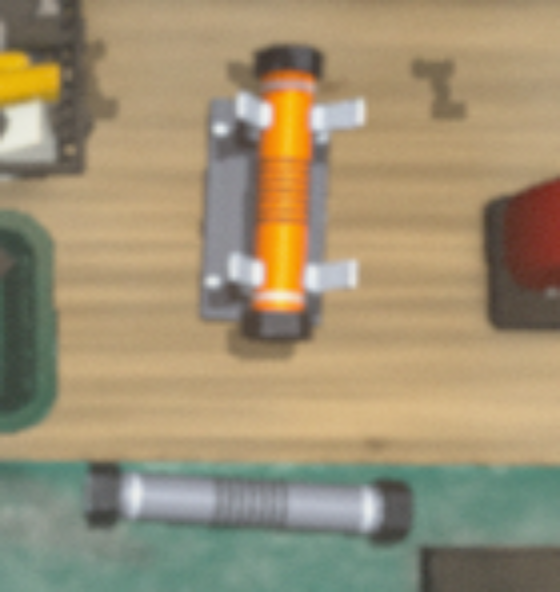

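The torch is seated in both clips: barrel top at 56 mm, so its axis is at about 42 mm, and it lies level and aligned. The grey torch looks undisturbed and the arm is clear.

```bash
python3 -c "
from rig import bot
print(bot.hand_in())"
```

```text
the job is handed in; nothing more can be done
None
```

I gripped the orange torch at its middle and carried it over to the cradle. I pressed it down past the jaws with the fingers, relaxed the push, let go, backed off and handed in at about 13.3 s.

**Final checks**
- **Height:** in the top view the barrel top is at about 56 mm, so the axis is at about 42 mm, which is the seat height. The cylinder fits gave 43 mm from the top view and 44 mm from the side view. The side figure would be right at the edge of the 4 mm margin with a further 2 mm of calibration error.
- **Position:** the centre is about 4 mm from the seat lengthwise and 1–2 mm sideways, and it lies within 1° of the cradle.
- **Force:** resistance was about 10 N before the snap. The highest wrist force I read was about 28 N when the torch reached the bottom, and I stopped pushing there. Readings come only at the end of each move, and I did not measure the torch-to-cradle force directly.
- **Grey torch:** nothing came near it and it looks unmoved in both views, but I did not measure it at the end.

**What disagreed**
- **Reported TCP:** it lay about 43 mm beyond the real fingertips along the tool axis. Both cameras showed this, so I worked from the fingertips seen in the images.
- **Tilt:** I tilted the gripper about 7° around the torch axis so its body would clear the red reel.

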